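# Fit the ink grinder's battery and click its cover shut

### The job

Put the battery pack lengthwise into the ink grinder's bay so that it sits flat on the bay's floor, then push the sliding cover over it until its tongue clicks behind the catch and the cover stays shut by itself. Push gently by feel with shut fingers: never more than 15 N on the cover, and leave everything else on the table where it is.

Things in the scene. Friction and masses are not known exactly. Their poses are not given: they have to be found in the camera images.
- pack_center (a point): the battery pack: plain black plastic block with rounded edges and two small metal contacts on top, 30 (x) x 56 (y) x 30 (z) mm, about 0.1 kg, lying on the table with its contacts up; this point is its centre. It is symmetric: half a turn about z makes no difference
- grinder: cordless ink grinder, fixed to the table: white housing, flat deck 45 mm above the table, x from -65 to 135 mm, y from -180 to 130 mm. Origin on the table right under the middle of the battery bay; axes along the housing's sides, z up. Two aluminium rails 8 mm high at x = +-48 to +-53 mm, y = -175 to 60; an ink dish and a low arm beyond x = 55 mm, up to 65 mm above the deck
- bay (a point): middle of the battery bay's mouth, at deck height, axes as the grinder's. A pocket 34 (x) x 60 (y) mm, 14 mm deep, with a 3 mm bevel: the pack fits lengthwise along y with 2 mm to spare all round; seated on the bay's floor it stands 16 mm out of the deck, its centre 1 mm above deck height
- cover_back (a point): middle of the cover's closed back face (looking to the grinder's -y), 12 mm above the deck, axes as the grinder's. The cover is a grey hood 92 (x) x 94 (y) x 24 (z) mm, open in front, too wide to grip, moving only along the grinder's y between the rails. Push this face towards +y with shut fingers; it passes over the seated pack. More than 15 N on it breaks it
- cover (a joint): how far the cover has been slid from fully open towards the grinder's +y (m): 0 at the start, 0.103 to 0.133 when caught, differing from machine to machine. A return spring (about 1 N open, 3 N closed) opens it again unless it is caught; caught, it stays where it is when let go
- catch (a point): top middle of the small grey catch housing, 22 mm above the deck, 28 (x) x 58 (y) mm, open to -y. The tongue on the cover's front edge (reaching 47 mm ahead) enters it and snaps over a hidden ledge: about 7 to 10 N in all to pass, then about 3 N, and some 4 to 7 mm on a hard end stop. Ledge and stop are set differently on each machine, 100 to 135 mm of cover travel: to be felt, not seen
- seal: bystander: stone seal, an upright 28 x 28 x 55 mm block of pale stone; origin at the centre of its underside; it may stand in any of the three places where the pack may lie
- inkstick: bystander: flat black ink stick 26 x 90 x 14 mm, lying; origin at the centre of its underside, y along its length; it may stand in any of the three places where the pack may lie
- weight_a: bystander: dark wooden paperweight bar 32 x 240 x 24 mm; origin at the centre of its underside, y along its length
- weight_b: bystander: second paperweight bar, the same
- bowl: bystander: blue water bowl, 90 mm across, 45 mm high; origin at the centre of its underside
- tray: bystander: white porcelain colour tray 90 x 120 x 22 mm; origin at the centre of its underside
- inkbottle: bystander: black ink bottle, 56 mm across, 120 mm high; origin at the centre of its underside
Not all that is in view belongs to the job. What is shaped like the part that bears pack_center but orange is not meant.

How it is judged (in metres and radians):
On the way:
1. the pack sits in the bay, let go, while the cover is still open (horizontal distance between pack_center and bay below 0.006 m and z of pack_center in the frame of bay below 0.004 m and angle between pack_center's own z axis and vertical below 0.1 rad and value of joint cover below 0.02 m and contact force between pack and the fingers below 0.1 N), for 0.2 s.
At the end, for the whole second after the job is handed in: the pack sits in the bay (centre within 6 mm of the bay's middle and at most 4 mm above deck height, tilted less than 0.1 rad) and the cover, let go, stays caught at more than 97 mm of travel and at rest (it springs back open if it is not caught) (horizontal distance between pack_center and bay below 0.006 m and z of pack_center in the frame of bay below 0.004 m and angle between pack_center's own z axis and vertical below 0.1 rad and value of joint cover above 0.097 m and velocity of joint cover between -0.005 and 0.005 m/s); the robot touches nothing.
It fails at once if the cover is pushed with more than 15 N (contact force between cover and the fingers above 15 N or contact force between cover and the arm above 15 N).
It fails at once if another thing on the table is moved more than 25 mm (distance of any of seal, inkstick, weight_a, weight_b, bowl, tray, inkbottle from where it was at the start of the episode above 0.025 m).
It also fails if it takes over 58 s, if anything falls off the work surface, if the arm or the gripper's body presses on something with over 40 N, if the wrist force passes 120 N, or if a joint passes its speed limit or range.

### The arm

A 6-joint arm with a two-finger parallel gripper is mounted at the origin on the work surface. World frame = base frame: x ahead of the robot, y to its left, z up, the work surface at z = 0. Lengths are in mm, angles in rad, forces in N, time in s.
With the tool pointing down it reaches from about 300 to 775 mm from the base axis. Payload 14.6 kg.
Tool frame: the origin (TCP) lies on the front face of the gripper's body, between the roots of the fingers; the fingertips stand 97 mm ahead of it and the grasp point (between the pads) lies 78 mm ahead of it; z points along the fingers, y is the direction in which the jaws open and shut (so a half turn about z gives the same grasp; the last joint's range is limited). The gripper opens to 94 mm and grips with 3 to 60 N. Pads are 16 mm wide; open, the fingers measure 119 mm over their backs; the gripper's body (75 mm by 177 mm) begins 78 mm behind the grasp point.
Start: joints at [1.13, 0.3, 1.521, -0, 1.321, -0.067], TCP at [200.833, 512.012, 302.646] pointing down, gripper open.
Joint ranges: [-3.03, 3.03], [-0.79, 2.21], [0.23, 2.52], [-1.04, 4.18], [0, 3.07], [-2.55, 2.55]. Speed limits (rad/s): [2.22, 2.22, 2.57, 3.14, 3.14, 3.14].

### API

Orientations are given as [roll, pitch, yaw] about the fixed x, y, z axes, in that order (R = Rz(yaw) Ry(pitch) Rx(roll)).
In Python, from cell import manip, eyes, finder gives the robot as it stands.
- The arm moves only by the tool drive_tool, never from a script. Its argument "rows" is a list of rows, each an object with "offset": the shift along the tool's x, y, z in mm, a list of three; "spin": the turn about the tool's z in degrees; "jaw": the finger opening in mm, from 0 to 94. In form: [{"offset": [dx, dy, dz], "spin": spin, "jaw": jaw}, ...]. A call has 1 to 20 rows; each row shifts and turns the commanded pose from where the row before left it, along the tool's axes as they then stand; what a row does not reach is not made up. A row lasts 1/10 s, in which the tool goes at most 50 mm and 8.59 degrees, less where a joint would pass 70% of its speed; a pose out of reach is approached as far as the arm can. A call is refused whole if a number of a shift passes 50 or a number of a turn 8.59, either way. A call with a gripper value outside its range is refused whole. The fingers move at their own pace and stop on an object; "force" is the grip in N (left out, the last holds). Time passes only in rows, so rows that do not move let the fingers close. It gives the time, the measured TCP pose, the force and the opening at its end, in the units of the state.
- manip.read_state(): the state, without advancing time (a new reading comes with each control period).
- eyes.camera(name): name is "side" or "top" or "wrist"; returns a dict with "color" (384x512x3 uint8, blue, green, red), "depth" (384x512 float32, mm along the optical axis (not along the pixel's ray), 0 where there is no reading), "vfov" (degrees; the focal length in pixels is half the picture's height over the tangent of half this angle, whatever the lens; pixels are square), "cx", "cy" (the principal point, pixels), "rvec" (rotation vector, rad) and "tvec" (3), from world to camera coordinates, as OpenCV has them. Camera axes: x right, y down, z forward; pixel columns grow to the right and rows downward; lengths in mm; the calibration is good to about 2 mm. A picture is of the moment at which its call begins.
- manip.sign_off(): hands the job in, once; it reports no verdict.
Trained networks look in the newest picture that a camera, given by its name, has taken for a name from the list of things; names that differ only in an ending like _2 or _b are one class to them, and where a whole thing is asked for, a point or a joint stands for the part that bears it (a point fixed in the world has none). Each returns a list of dicts, best first, with "p" (0 to 1); they miss things now and then, are a little off and sometimes report something else, mostly with a low value. They report only what shows in the picture. A call takes as long as a camera call. They do not tell look-alikes from the thing itself.
- finder.find_in(camera, target): "uv" ([column, row] in pixels, amid what is visible of it).
The state is a dict: "clock": time; "joints": joint angles; "qd": joint speeds; "effort": joint torques, N m; "eef_pos": TCP position; "eef_rot": TCP orientation; "wrist_force": force on the tool from outside, world axes, zero at the start; "moment": the same for the moment, N m; "finger_gap": finger opening in mm.
Only numpy, scipy, OpenCV 4.12 (cv2) and the standard library are available. Lean on these libraries where they do the work, as an engineer would, in place of code of your own. Each camera call takes 0.05 s, during which the arm holds its last target. There are 200 camera calls.

## Working session

There is one attempt and no reset: what is moved stays moved. The work goes in short steps, Python scripts to look and compute and a tool call to move; the robot and the scene stay as the last step left them, time stands still between calls to the robot, and variables do not carry over. Pictures are saved under pics/ and viewed, about 8 in all and at most 12, crops included, and the job is handed in when it is done.

Besides the shell and the picture viewer there is one more tool, called after "Call:" as name([rows], argument=value, ...), one row to a line, values as JSON. drive_tool: Moves the arm, as the interface text tells. Its arguments: {"type":"object","properties":{"rows":{"type":"array","items":{"type":"object","properties":{"offset":{"type":"array","items":{"type":"number"}},"spin":{"type":"number"},"jaw":{"type":"number"}}}},"force":{"type":"number"}},"required":["rows"]}

```bash
mkdir -p pics
cat > h.py <<'E'
import numpy as np, cv2
from cell import manip, eyes, finder
def shot(n):
    c=eyes.camera(n); np.savez('last_%s.npz'%n,**c); return c
def pts(c):
    d=c['depth'].astype(float); h,w=d.shape; f=h/2/np.tan(np.radians(c['vfov'])/2)
    u,v=np.meshgrid(np.arange(w),np.arange(h))
    P=np.stack([(u-c['cx'])/f*d,(v-c['cy'])/f*d,d],-1)
    R=cv2.Rodrigues(np.array(c['rvec'],float))[0]
    W=(P-np.array(c['tvec'],float).ravel())@R
    W[d<=0]=np.nan
    return W
E
python3 - <<'E'
from h import *
ims=[]
for n in ['top','side']:
    c=shot(n); W=pts(c); ims.append(c['color'])
    for t in ['pack_center','grinder','bay','cover_back','cover','catch','seal','inkstick','weight_a','bowl','tray','inkbottle']:
        for r in finder.find_in(n,t)[:3]:
            u,v=map(int,map(round,map(float,r['uv']))); print(n,t,round(r['p'],2),u,v,np.round(W[min(v,383),min(u,511)]))
cv2.imwrite('pics/a.png',cv2.resize(ims[0],(800,600))); cv2.imwrite('pics/b.png',cv2.resize(ims[1],(800,600)))
print(manip.read_state())
E
```

```text
top pack_center 0.8 390 145 [ 681. -395.   31.]
top pack_center 0.79 375 257 [ 351. -335.   28.]
top pack_center 0.78 375 174 [ 593. -347.   28.]
top grinder 0.62 256 164 [616.   6.  44.]
top bay 0.86 258 164 [616.  -0.  43.]
top cover_back 0.88 286 177 [573. -79.  71.]
top cover 0.82 286 173 [584. -79.  70.]
top seal 0.46 147 225 [436. 308.  56.]
top inkstick 0.77 346 225 [ 443. -259.   13.]
top weight_a 0.9 128 165 [614. 383.  19.]
top weight_a 0.77 248 248 [375.  27.  20.]
top weight_a 0.65 86 221 [450. 498.   6.]
top bowl 0.8 422 204 [ 506. -486.   16.]
top tray 0.86 89 222 [446. 483.  20.]
top inkbottle 0.8 348 118 [ 742. -255.   90.]
top inkbottle 0.68 257 162 [622.   3.  42.]
top inkbottle 0.48 285 174 [581. -76.  70.]
side pack_center 0.87 309 278 [ 593. -376.   25.]
side pack_center 0.54 218 290 [ 354. -365.   25.]
side pack_center 0.52 347 278 [ 689. -401.   27.]
side bay 0.61 272 212 [ 567. -106.   68.]
side cover_back 0.74 274 211 [ 574. -104.   69.]
side cover_back 0.66 210 153 [455. 509.  16.]
side cover 0.81 274 214 [ 570. -118.   67.]
side catch 0.93 280 212 [ 592. -1
[... 383 characters left out ...]
3 [ 561. -106.   65.]
{'clock': 1.3, 'joints': array([ 1.13040822e+00,  2.99900761e-01,  1.52096240e+00, -2.18499508e-05,
        1.32069756e+00, -6.65929641e-02]), 'qd': array([ 8.49687103e-05, -9.36278983e-05,  6.35809852e-04, -3.01629118e-03,
       -8.45988570e-04, -8.28899539e-04]), 'effort': array([ 1.31711109e-03, -5.31659853e+01, -3.52916372e+01,  7.09128147e-02,
        2.12201604e-02, -3.74814931e-05]), 'eef_pos': array([200.83708922, 512.02353775, 302.66108365]), 'eef_rot': array([3.14156221e+00, 2.32476803e-05, 2.76780292e+00]), 'wrist_force': array([-0.22460857, -0.55971461,  0.32314827]), 'moment': array([ 0.03044308, -0.03959872, -0.04059762]), 'finger_gap': 93.85790675552259}
```

View pics/a.png

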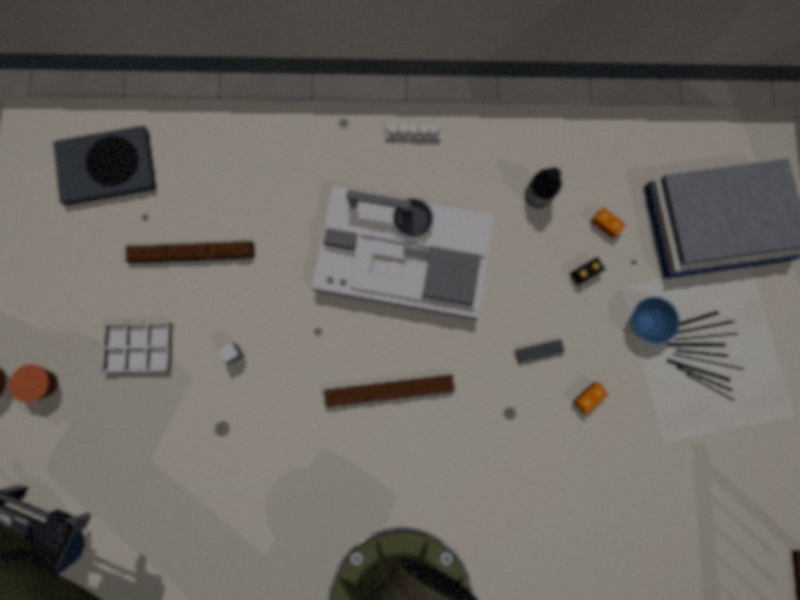

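View pics/b.png

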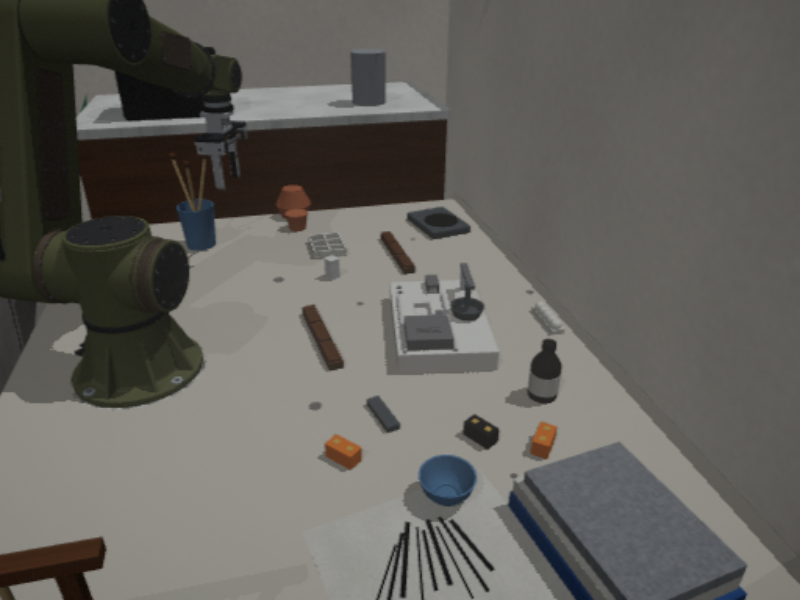

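Run:
```python
from h import *
c=dict(np.load('last_top.npz')); W=pts(c)
def rect(m):
    P=W[m][:,:2].astype(np.float32); r=cv2.minAreaRect(P); print(m.sum(),np.round(r[0],1),np.round(r[1],1),round(r[2],1), 'z',np.nanmedian(W[m][:,2]),'mean',P.mean(0)); return r
X,Y,Z=W[...,0],W[...,1],W[...,2]
im=c['color'].astype(int)
rect((abs(X-593)<50)&(abs(Y+347)<50)&(Z>18)&(Z<40))
rect((abs(X-593)<50)&(abs(Y+347)<50)&(Z>8)&(Z<40))
m=(abs(X-610)<160)&(abs(Y-0)<210)&(Z>32)&(Z<53)
n,l,s,_=cv2.connectedComponentsWithStats(m.astype(np.uint8)); k=1+np.argmax(s[1:,4])
r=rect(l==k); print(cv2.boxPoints(r))
m=(abs(X-575)<90)&(abs(Y+80)<90)&(Z>62)&(Z<76)
n,l,s,_=cv2.connectedComponentsWithStats(m.astype(np.uint8)); k=1+np.argmax(s[1:,4])
r=rect(l==k); print(cv2.boxPoints(r))
a=cv2.resize(c['color'][120:215,190:310],(600,475),interpolation=cv2.INTER_CUBIC)
b=cv2.resize(c['color'][135:275,350:400],(170,475),interpolation=cv2.INTER_CUBIC)
cv2.imwrite('pics/c.png',np.clip(np.hstack([a,b]).astype(float)*1.6,0,255).astype(np.uint8))
```

```text
199 [ 596.7 -352.7] [29.7 56.5] 30.9 z 29.902357999722383 mean [ 595.8098  -351.25793]
212 [ 597.  -352.3] [30.5 56.7] 30.9 z 29.758257586630727 mean [ 595.00555 -349.9984 ]
4731 [627.   -2.3] [310.4 201.9] 80.1 z 45.00529867992383 mean [623.231     10.947274]
[[ 500.95605 -137.882  ]
 [ 699.8827  -172.51369]
 [ 753.12585  133.31859]
 [ 554.1992   167.95027]]
1071 [576.8 -87.9] [94.4 93.4] 79.6 z 69.52415438115887 mean [575.92975 -87.87468]
[[ 522.32935  -125.92014 ]
 [ 614.1565   -142.7811  ]
 [ 631.2058    -49.928307]
 [ 539.37866   -33.067352]]
```

View pics/c.png

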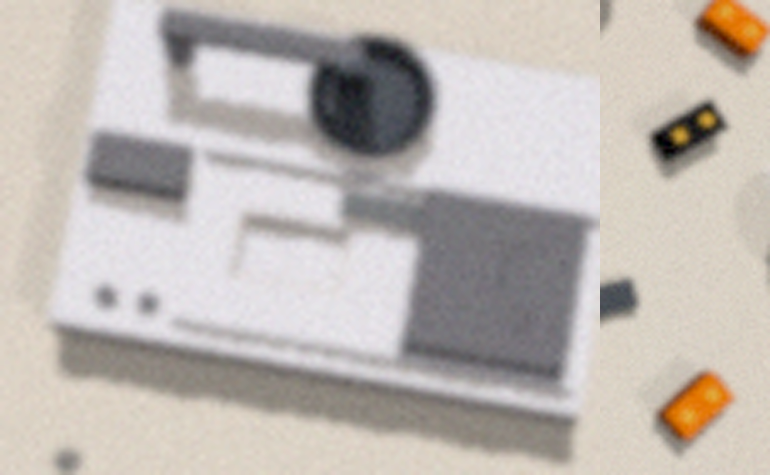

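The three candidates in the full top image are black (375,174), orange (390,145) and orange (375,257). The black one with gold contacts fits the description, and the crop confirms it. I read the bay as centred near crop (295,250), the tongue and catch to its upper left and right, and the cover on the right. Moving above the pack.

Call:
drive_tool([
  {"spin":7.54},
  {"spin":7.54},
  {"spin":7.54},
  {"spin":7.54},
  {"spin":7.54},
])

```text
validation failed for argument at $.ro...
```

Call:
drive_tool([
  {"offset":[-25,-3,0],"jaw":60},
  {"offset":[-48,-5,0]},
  {"offset":[-48,-5,0]},
  {"offset":[-48,-5,0]},
  {"offset":[-48,-5,0]},
  {"offset":[-48,-5,0]},
  {"offset":[-48,-5,0]},
  {"offset":[-48,-5,0]},
  {"offset":[-48,-5,0]},
  {"offset":[-48,-5,0]},
  {"offset":[-48,-5,0]},
  {"offset":[-48,-5,0]},
  {"offset":[-48,-5,0]},
  {"offset":[-48,-5,0]},
  {"offset":[-48,-6,0]},
  {"offset":[-48,-6,0]},
  {"offset":[-48,-6,0]},
  {"offset":[-48,-6,0]},
  {"offset":[-48,-6,0]},
  {"offset":[-48,-6,0]},
])

```text
validation failed for argument at $.ro...
```

Call:
drive_tool([
  {"offset":[0,0,0],"spin":7.54,"jaw":60},
  {"offset":[0,0,0],"spin":7.54,"jaw":60},
  {"offset":[0,0,0],"spin":7.54,"jaw":60},
  {"offset":[0,0,0],"spin":7.54,"jaw":60},
  {"offset":[0,0,0],"spin":7.54,"jaw":60},
])

```text
clock: 1.8
eef_pos: [200.8, 512.0, 302.6]
eef_rot: [-3.142, 0.0, 2.104]
wrist_force: [0.4, -0.5, -0.8]
finger_gap: 60.7
```

Call:
drive_tool([
  {"offset":[-25,-3,0],"spin":0,"jaw":60},
  {"offset":[-48,-5,0],"spin":0,"jaw":60},
  {"offset":[-48,-5,0],"spin":0,"jaw":60},
  {"offset":[-48,-5,0],"spin":0,"jaw":60},
  {"offset":[-48,-5,0],"spin":0,"jaw":60},
  {"offset":[-48,-5,0],"spin":0,"jaw":60},
  {"offset":[-48,-5,0],"spin":0,"jaw":60},
  {"offset":[-48,-5,0],"spin":0,"jaw":60},
  {"offset":[-48,-5,0],"spin":0,"jaw":60},
  {"offset":[-48,-5,0],"spin":0,"jaw":60},
  {"offset":[-48,-5,0],"spin":0,"jaw":60},
  {"offset":[-48,-5,0],"spin":0,"jaw":60},
  {"offset":[-48,-5,0],"spin":0,"jaw":60},
  {"offset":[-48,-5,0],"spin":0,"jaw":60},
  {"offset":[-48,-5,0],"spin":0,"jaw":60},
  {"offset":[-48,-6,0],"spin":0,"jaw":60},
  {"offset":[-48,-6,0],"spin":0,"jaw":60},
  {"offset":[-48,-6,0],"spin":0,"jaw":60},
  {"offset":[-48,-6,0],"spin":0,"jaw":60},
  {"offset":[-48,-6,0],"spin":0,"jaw":60},
])

```text
clock: 3.8
eef_pos: [593.8, -346.9, 302.5]
eef_rot: [3.142, 0.0, 2.11]
wrist_force: [1.7, 0.4, 0.8]
finger_gap: 60.1
```

Call:
drive_tool([
  {"offset":[0,0,0],"spin":0,"jaw":60},
  {"offset":[0,0,0],"spin":0,"jaw":60},
])

```text
clock: 4.0
eef_pos: [593.3, -345.5, 301.3]
eef_rot: [-3.141, -0.002, 2.109]
wrist_force: [0.4, 0.8, 0.5]
finger_gap: 60.1
```

Run:
```python
from h import *
c=shot('wrist'); W=pts(c); X,Y,Z=W[...,0],W[...,1],W[...,2]
cv2.imwrite('pics/d.png',c['color'])
print([ (round(r['p'],2),np.round(r['uv']),np.round(W[int(r['uv'][1]),int(r['uv'][0])])) for r in finder.find_in('wrist','pack_center')])
for lo in (8,22):
    m=(abs(X-597)<48)&(abs(Y+352)<48)&(Z>lo)&(Z<40)
    n,l,s,_=cv2.connectedComponentsWithStats(m.astype(np.uint8)); k=1+np.argmax(s[1:,4])
    print(m.sum(),cv2.minAreaRect(W[l==k][:,:2].astype(np.float32)),np.nanmedian(Z[l==k]))
R=cv2.Rodrigues(c['rvec'])[0]; print('cam',-R.T@c['tvec'].ravel(), manip.read_state()['eef_pos'])
```

```text
[(0.72, array([61., 70.]), array([ 361., -344.,   32.])), (0.65, array([285., 253.]), array([ 681., -400.,   28.])), (0.56, array([246., 181.]), array([ 591., -346.,   31.]))]
1231 ((597.4595947265625, -352.9051818847656), (29.92730712890625, 56.47048568725586), 30.102203369140625) 30.096690913988542
1186 ((597.4595947265625, -352.9051818847656), (29.92730712890625, 56.47048568725586), 30.102203369140625) 30.138274753819005
cam [ 558.04355065 -286.12844619  383.62823918] [ 593.28156788 -344.07981785  302.95677746]
```

Call:
drive_tool([
  {"offset":[-4,-0.4,15],"spin":0.6,"jaw":60},
  {"offset":[-4.9,-0.4,30],"spin":0,"jaw":60},
  {"offset":[0,0,35],"spin":0,"jaw":60},
  {"offset":[0,0,35],"spin":0,"jaw":60},
  {"offset":[0,0,30],"spin":0,"jaw":60},
  {"offset":[0,0,20],"spin":0,"jaw":60},
  {"offset":[0,0,15],"spin":0,"jaw":60},
  {"offset":[0,0,7.5],"spin":0,"jaw":60},
  {"offset":[0,0,0],"spin":0,"jaw":60},
  {"offset":[0,0,0],"spin":0,"jaw":60},
])

```text
clock: 5.1
eef_pos: [597.5, -353.2, 116.2]
eef_rot: [3.141, 0.001, 2.099]
wrist_force: [-0.0, -0.5, -0.5]
finger_gap: 59.9
```

Call:
drive_tool([
  {"offset":[0,0,0],"spin":0,"jaw":20},
  {"offset":[0,0,0],"spin":0,"jaw":20},
  {"offset":[0,0,0],"spin":0,"jaw":20},
  {"offset":[0,0,0],"spin":0,"jaw":20},
  {"offset":[0,0,0],"spin":0,"jaw":20},
  {"offset":[0,0,0],"spin":0,"jaw":20},
], force=15)

```text
clock: 5.7
eef_pos: [597.3, -353.1, 115.4]
eef_rot: [3.141, 0.0, 2.099]
wrist_force: [0.5, 0.4, 2.2]
finger_gap: 29.7
```

Call:
drive_tool([
  {"offset":[0,0,-10],"spin":0,"jaw":20},
  {"offset":[0,0,-25],"spin":0,"jaw":20},
  {"offset":[0,0,-30],"spin":0,"jaw":20},
  {"offset":[0,0,-30],"spin":0,"jaw":20},
  {"offset":[0,0,-20],"spin":6.7,"jaw":20},
  {"offset":[0,0,-10],"spin":6.7,"jaw":20},
  {"offset":[0,0,0],"spin":6.7,"jaw":20},
  {"offset":[0,0,0],"spin":6.7,"jaw":20},
  {"offset":[0,0,0],"spin":6.7,"jaw":20},
  {"offset":[0,0,0],"spin":6.7,"jaw":20},
  {"offset":[15,-3,0],"spin":0,"jaw":20},
  {"offset":[35,-7,0],"spin":0,"jaw":20},
  {"offset":[40,-9,0],"spin":0,"jaw":20},
  {"offset":[45,-10,0],"spin":0,"jaw":20},
  {"offset":[45,-10,0],"spin":0,"jaw":20},
  {"offset":[45,-10,0],"spin":0,"jaw":20},
  {"offset":[40,-9,0],"spin":0,"jaw":20},
  {"offset":[30,-6,0],"spin":0,"jaw":20},
  {"offset":[10,-2,0],"spin":0,"jaw":20},
  {"offset":[0,0,0],"spin":0,"jaw":20},
])

```text
clock: 7.7
eef_pos: [584.8, -40.4, 240.6]
eef_rot: [3.141, 0.0, 1.399]
wrist_force: [-0.2, -0.9, -0.9]
finger_gap: 29.8
```

Call:
drive_tool([
  {"offset":[0,0,0],"spin":0,"jaw":20},
  {"offset":[0,0,0],"spin":0,"jaw":20},
])

```text
clock: 7.9
eef_pos: [584.8, -42.6, 240.1]
eef_rot: [-3.142, 0.0, 1.396]
wrist_force: [0.7, 0.6, -1.3]
finger_gap: 29.7
```

```bash
cat > bay.py <<'E'
from h import *
def rects(W,th0=np.radians(-9.9),o=np.array([596.8,28.3])):
    a=th0; ex=np.array([np.cos(a),np.sin(a)]); ey=np.array([-ex[1],ex[0]])
    d=W[...,:2]-o; gx,gy,Z=d@ex,d@ey,W[...,2]
    m=(abs(gx)<26)&(abs(gy)<40)&(Z>22)&(Z<38)
    n,l,s,_=cv2.connectedComponentsWithStats(m.astype(np.uint8)); k=1+np.argmax(s[1:,4]); m=l==k
    P=np.stack([gx[m],gy[m]],1).astype(np.float32); r=cv2.minAreaRect(P)
    print('bay grinder-frame',r,'ext',P.min(0),P.max(0),'z',np.median(Z[m]),m.sum())
    m=(abs(gx)<150)&(abs(gy)<230)&(Z>40)&(Z<49)
    P=np.stack([gx[m],gy[m]],1); print('deck pct',np.percentile(P,[.3,99.7],axis=0),np.median(Z[m]))
E
python3 - <<'E'
from h import *; from bay import rects
rects(pts(dict(np.load('last_top.npz'))))
c=shot('wrist'); rects(pts(c)); cv2.imwrite('pics/e.png',c['color'])
print(manip.read_state()['eef_pos'],manip.read_state()['eef_rot'])
E
```

```text
bay grinder-frame ((1.714315414428711, 0.10544395446777344), (59.86573028564453, 32.83684158325195), 89.93575286865234) ext [-14.723339 -29.822044] [18.123491 30.041983] z 31.14707755012903 229
deck pct [[ -64.96195779 -179.33063402]
 [ 134.95453276  129.41190955]] 44.94730344445587
bay grinder-frame ((0.5526504516601562, 1.031167984008789), (34.201927185058594, 60.39445114135742), 0.15895965695381165) ext [-16.574183 -29.210062] [17.69103  31.247211] z 31.210126676867283 2684
deck pct [[ -64.10837743 -129.05323752]
 [ 134.2812635    88.44653627]] 45.17385398187763
[584.77245619 -42.53942944 240.11348235] [-3.14155853e+00  1.03147693e-04  1.39617328e+00]
```

View pics/e.png

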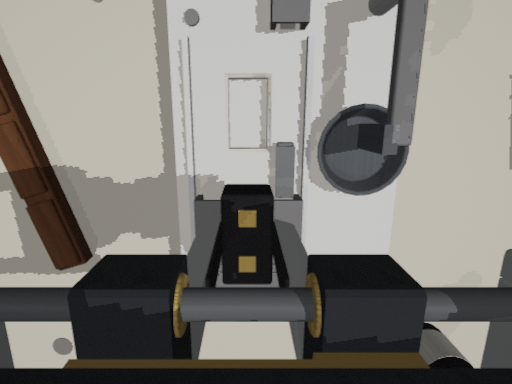

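Run:
```python
from h import *
c=dict(np.load('last_wrist.npz')); W=pts(c)
a=np.radians(-9.9); ex=np.array([np.cos(a),np.sin(a)]); ey=np.array([-ex[1],ex[0]]); d=W[...,:2]-[596.8,28.3]
gx,gy,Z=d@ex,d@ey,W[...,2]
m=np.zeros(Z.shape,bool); m[180:284,222:274]=1
print(np.round(Z[190:284:12,248]),np.round(gy[190:284:12,248]), np.round(Z[235,214:284:5]),np.round(gx[235,214:284:5],1))
m&=(abs(Z-np.nanmedian(Z[200:270,240:256]))<4)
P=np.stack([gx[m],gy[m]],1).astype(np.float32); print(cv2.minAreaRect(P),P.min(0),P.max(0),np.median(Z[m]))
t=manip.read_state()['eef_pos'][:2]-[596.8,28.3]; print('tcp g',t@ex,t@ey)
```

```text
[145. 155. 156. 155. 157. 155. 155. 155.] [-44. -48. -55. -62. -69. -77. -85. -92.] [169. 164. 155. 155. 156. 155. 155. 154. 156. 155. 154. 154. 165. 170.] [-17.1 -15.  -13.  -10.1  -7.2  -4.4  -1.5   1.3   4.2   7.1  10.   12.9
  14.8  16.8]
((0.2766904830932617, -71.19465637207031), (55.64152526855469, 29.46024513244629), 89.02115631103516) [-14.89216  -99.078926] [ 15.13897  -43.404636] 154.95851666263792
tcp g 0.3309137942473378 -71.85246738641152
```

Call:
drive_tool([
  {"offset":[15,0.3,0],"spin":0,"jaw":20},
  {"offset":[25,0,0],"spin":0,"jaw":20},
  {"offset":[22.3,0,0],"spin":0,"jaw":20},
  {"offset":[10,0,10],"spin":0,"jaw":20},
  {"offset":[0,0,20],"spin":0,"jaw":20},
  {"offset":[0,0,20],"spin":0,"jaw":20},
  {"offset":[0,0,15],"spin":0,"jaw":20},
  {"offset":[0,0,7],"spin":0,"jaw":20},
  {"offset":[0,0,3],"spin":0,"jaw":20},
  {"offset":[0,0,3],"spin":0,"jaw":20},
  {"offset":[0,0,3],"spin":0,"jaw":20},
  {"offset":[0,0,3],"spin":0,"jaw":20},
  {"offset":[0,0,0],"spin":0,"jaw":20},
  {"offset":[0,0,0],"spin":0,"jaw":20},
])

```text
clock: 9.35
eef_pos: [597.5, 29.9, 156.3]
eef_rot: [3.141, -0.0, 1.398]
wrist_force: [0.1, -0.9, -2.3]
finger_gap: 29.8
```

Call:
drive_tool([
  {"offset":[0,0,3],"spin":0,"jaw":20},
  {"offset":[0,0,2],"spin":0,"jaw":20},
  {"offset":[0,0,2],"spin":0,"jaw":20},
  {"offset":[0,0,2],"spin":0,"jaw":20},
  {"offset":[0,0,1],"spin":0,"jaw":20},
  {"offset":[0,0,0],"spin":0,"jaw":20},
  {"offset":[0,0,0],"spin":0,"jaw":20},
])

```text
clock: 10.05
eef_pos: [597.5, 29.9, 146.3]
eef_rot: [-3.142, -0.0, 1.398]
wrist_force: [-2.4, -0.4, 3.2]
finger_gap: 29.9
```

Light floor contact at the expected height (146). Releasing and looking.

Call:
drive_tool([
  {"offset":[0,0,0],"spin":0,"jaw":46},
  {"offset":[0,0,0],"spin":0,"jaw":46},
  {"offset":[0,0,0],"spin":0,"jaw":46},
  {"offset":[0,0,-10],"spin":0,"jaw":46},
  {"offset":[0,0,-30],"spin":0,"jaw":46},
  {"offset":[0,0,-30],"spin":0,"jaw":46},
  {"offset":[-20,0,-20],"spin":0,"jaw":20},
  {"offset":[-45,0,-10],"spin":0,"jaw":0},
  {"offset":[-20,0,0],"spin":0,"jaw":0},
  {"offset":[0,0,0],"spin":0,"jaw":0},
  {"offset":[0,0,0],"spin":0,"jaw":0},
])

```text
clock: 11.15
eef_pos: [582.9, -53.7, 246.6]
eef_rot: [3.141, -0.0, 1.397]
wrist_force: [-0.4, -0.2, -0.8]
finger_gap: 9.6
```

Run:
```python
from h import *
c=shot('wrist'); W=pts(c)
a=np.radians(-9.9); ex=np.array([np.cos(a),np.sin(a)]); ey=np.array([-ex[1],ex[0]]); d=W[...,:2]-[596.8,28.3]
gx,gy,Z=d@ex,d@ey,W[...,2]
m=(abs(gx)<25)&(abs(gy)<40)&(Z>52)&(Z<75)
P=np.stack([gx[m],gy[m]],1).astype(np.float32); print('pack',cv2.minAreaRect(P),np.percentile(Z[m],[5,50,95]),m.sum())
A=np.c_[P,np.ones(len(P))]; print('plane',np.linalg.lstsq(A,Z[m],rcond=None)[0])
c2=shot('top'); W=pts(c2); d=W[...,:2]-[596.8,28.3]; gx,gy,Z=d@ex,d@ey,W[...,2]
m=(gx<50)&(gx>-50)&(gy<-50)&(gy>-190)&(Z>60)&(Z<74); P=np.stack([gx[m],gy[m]],1); print('cover',np.percentile(P,[1,50,99],axis=0),m.sum())
cv2.imwrite('pics/f.png',c['color'])
s=manip.read_state();t=s['eef_pos'][:2]-[596.8,28.3]; print('tcp g',t@ex,t@ey,s['eef_pos'],s['finger_gap'])
```

```text
pack ((4.657535552978516, -5.034732818603516), (39.6355094909668, 69.04791259765625), 0.607707142829895) [59.71490999 61.11809195 62.39531501] 2532
plane [-1.18997877e-02  3.43623729e-03  6.10668701e+01]
cover [[  45.72950289 -158.99939356]
 [  45.99327079 -147.32239236]
 [  46.05003764 -144.78068827]] 3
tcp g 0.3489201227368465 -82.399520708319 [582.97684901 -52.93252584 246.22899975] 1.9473556776624574
```

View pics/f.png

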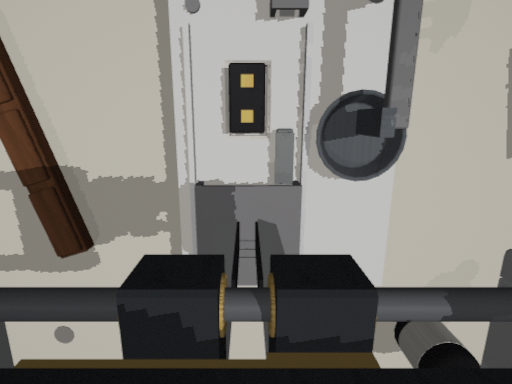

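The pack is at (247,98), flat in the bay with its top at 61 mm. The cover is still open. Next I go behind the cover with shut fingers.

Call:
drive_tool([
  {"offset":[-20,0,0],"spin":0,"jaw":0},
  {"offset":[-40,0,0],"spin":0,"jaw":0},
  {"offset":[-35,0,0],"spin":0,"jaw":0},
  {"offset":[-15,0,10],"spin":0,"jaw":0},
  {"offset":[0,0,25],"spin":0,"jaw":0},
  {"offset":[0,0,30],"spin":0,"jaw":0},
  {"offset":[0,0,20],"spin":0,"jaw":0},
  {"offset":[0,0,11],"spin":0,"jaw":0},
  {"offset":[0,0,0],"spin":0,"jaw":0},
  {"offset":[0,0,0],"spin":0,"jaw":0},
  {"offset":[0,0,0],"spin":0,"jaw":0},
])

```text
clock: 12.35
eef_pos: [564.4, -162.1, 151.3]
eef_rot: [3.14, 0.0, 1.398]
wrist_force: [-0.0, -0.5, 0.4]
finger_gap: 0.5
```

Call:
drive_tool([
  {"offset":[3,0,0],"spin":0,"jaw":0},
  {"offset":[3,0,0],"spin":0,"jaw":0},
  {"offset":[3,0,0],"spin":0,"jaw":0},
  {"offset":[0,0,0],"spin":0,"jaw":0},
])

```text
clock: 12.75
eef_pos: [565.6, -152.9, 150.3]
eef_rot: [3.141, 0.0, 1.398]
wrist_force: [0.1, -0.4, -0.6]
finger_gap: 0.4
```

Call:
drive_tool([
  {"offset":[2,0,0],"spin":0,"jaw":0},
  {"offset":[2,0,0],"spin":0,"jaw":0},
  {"offset":[2,0,0],"spin":0,"jaw":0},
  {"offset":[2,0,0],"spin":0,"jaw":0},
  {"offset":[2,0,0],"spin":0,"jaw":0},
  {"offset":[2,0,0],"spin":0,"jaw":0},
  {"offset":[0,0,0],"spin":0,"jaw":0},
])

```text
clock: 13.45
eef_pos: [567.6, -141.4, 150.2]
eef_rot: [3.142, 0.0, 1.398]
wrist_force: [0.3, 0.3, 0.4]
finger_gap: 0.6
```

Call:
drive_tool([
  {"offset":[2,0,0],"spin":0,"jaw":0},
  {"offset":[3,0,0],"spin":0,"jaw":0},
  {"offset":[3,0,0],"spin":0,"jaw":0},
  {"offset":[3,0,0],"spin":0,"jaw":0},
  {"offset":[3,0,0],"spin":0,"jaw":0},
])

```text
clock: 13.95
eef_pos: [570.0, -127.4, 150.1]
eef_rot: [-3.142, 0.0, 1.398]
wrist_force: [-0.6, -0.9, -0.0]
finger_gap: 0.6
```

Call:
drive_tool([
  {"offset":[3,0,0],"spin":0,"jaw":0},
  {"offset":[3,0,0],"spin":0,"jaw":0},
  {"offset":[3,0,0],"spin":0,"jaw":0},
  {"offset":[3,0,0],"spin":0,"jaw":0},
  {"offset":[3,0,0],"spin":0,"jaw":0},
  {"offset":[3,0,0],"spin":0,"jaw":0},
  {"offset":[3,0,0],"spin":0,"jaw":0},
])

```text
clock: 14.65
eef_pos: [573.6, -106.8, 150.1]
eef_rot: [-3.141, 0.0, 1.398]
wrist_force: [-2.4, -1.2, 0.2]
finger_gap: 0.4
```

Run:
```python
from h import *
c=shot('top'); W=pts(c); c2=shot('wrist')
a=np.radians(-9.9); ex=np.array([np.cos(a),np.sin(a)]); ey=np.array([-ex[1],ex[0]])
for n,q in (('top',c),('wrist',c2)):
    W=pts(q); d=W[...,:2]-[596.8,28.3]; gx,gy,Z=d@ex,d@ey,W[...,2]
    m=(abs(gx)<44)&(gy<40)&(gy>-190)&(Z>66)&(Z<73); print(n,np.percentile(gy[m],[1,50,99]) if m.any() else 0,m.sum())
cv2.imwrite('pics/g.png',c2['color'])
s=manip.read_state();t=s['eef_pos'][:2]-[596.8,28.3]; print('tcp g',t@ex,t@ey,s['wrist_force'],s['wrist_force'][:2]@ey)
```

```text
top [-88.68062095 -61.15385672 -34.83334225] 522
wrist [-126.03802263  -74.93283934  -33.36671408] 31582
tcp g 0.3449181682394786 -136.90208567741192 [-0.85735932 -1.4308763   0.15597387] -1.556974605643696
```

View pics/g.png

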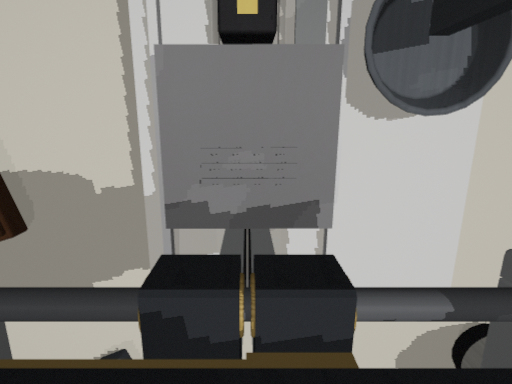

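The cover is being pushed squarely. Its front edge is at row 45, heading over the pack, with about 37 mm of travel and about 1.5 N. Continuing.

Call:
drive_tool([
  {"offset":[3,0,0],"spin":0,"jaw":0},
  {"offset":[3,0,0],"spin":0,"jaw":0},
  {"offset":[3,0,0],"spin":0,"jaw":0},
  {"offset":[3,0,0],"spin":0,"jaw":0},
  {"offset":[3,0,0],"spin":0,"jaw":0},
  {"offset":[3,0,0],"spin":0,"jaw":0},
  {"offset":[3,0,0],"spin":0,"jaw":0},
])

```text
clock: 15.45
eef_pos: [577.2, -86.1, 150.1]
eef_rot: [-3.141, -0.0, 1.398]
wrist_force: [-2.1, -1.6, 1.4]
finger_gap: 0.3
```

Call:
drive_tool([
  {"offset":[3,0,0],"spin":0,"jaw":0},
  {"offset":[3,0,0],"spin":0,"jaw":0},
  {"offset":[3,0,0],"spin":0,"jaw":0},
  {"offset":[3,0,0],"spin":0,"jaw":0},
  {"offset":[3,0,0],"spin":0,"jaw":0},
  {"offset":[3,0,0],"spin":0,"jaw":0},
  {"offset":[3,0,0],"spin":0,"jaw":0},
])

```text
clock: 16.15
eef_pos: [580.8, -65.4, 150.2]
eef_rot: [-3.142, 0.0, 1.398]
wrist_force: [-2.7, -2.6, 0.9]
finger_gap: 0.3
```

Call:
drive_tool([
  {"offset":[2,0,0],"spin":0,"jaw":0},
  {"offset":[2,0,0],"spin":0,"jaw":0},
  {"offset":[1,0,0],"spin":0,"jaw":0},
  {"offset":[1,0,0],"spin":0,"jaw":0},
  {"offset":[1,0,0],"spin":0,"jaw":0},
  {"offset":[1,0,0],"spin":0,"jaw":0},
  {"offset":[0,0,0],"spin":0,"jaw":0},
])

```text
clock: 16.85
eef_pos: [582.2, -57.7, 150.1]
eef_rot: [3.141, -0.0, 1.398]
wrist_force: [-2.1, -1.5, 0.4]
finger_gap: 0.6
```

Call:
drive_tool([
  {"offset":[1,0,0],"spin":0,"jaw":0},
  {"offset":[1,0,0],"spin":0,"jaw":0},
  {"offset":[1,0,0],"spin":0,"jaw":0},
  {"offset":[1,0,0],"spin":0,"jaw":0},
  {"offset":[1,0,0],"spin":0,"jaw":0},
  {"offset":[1,0,0],"spin":0,"jaw":0},
  {"offset":[1,0,0],"spin":0,"jaw":0},
  {"offset":[1,0,0],"spin":0,"jaw":0},
  {"offset":[1,0,0],"spin":0,"jaw":0},
])

```text
clock: 17.75
eef_pos: [583.7, -49.1, 150.1]
eef_rot: [-3.142, 0.001, 1.398]
wrist_force: [-2.7, -7.3, -1.3]
finger_gap: 0.1
```

Call:
drive_tool([
  {"offset":[0.5,0,0],"spin":0,"jaw":0},
  {"offset":[0.5,0,0],"spin":0,"jaw":0},
  {"offset":[0.5,0,0],"spin":0,"jaw":0},
])

```text
clock: 18.05
eef_pos: [583.9, -47.9, 150.2]
eef_rot: [-3.142, 0.001, 1.398]
wrist_force: [-2.0, -7.3, -1.0]
finger_gap: 0.5
```

Call:
drive_tool([
  {"offset":[0.5,0,0],"spin":0,"jaw":0},
  {"offset":[0.5,0,0],"spin":0,"jaw":0},
  {"offset":[0.5,0,0],"spin":0,"jaw":0},
])

```text
clock: 18.35
eef_pos: [584.1, -46.5, 150.2]
eef_rot: [-3.141, 0.001, 1.397]
wrist_force: [-3.2, -8.0, 0.3]
finger_gap: -0.2
```

Call:
drive_tool([
  {"offset":[0.5,0,0],"spin":0,"jaw":0},
  {"offset":[0.5,0,0],"spin":0,"jaw":0},
])

```text
clock: 18.55
eef_pos: [584.3, -45.5, 150.1]
eef_rot: [-3.141, 0.001, 1.398]
wrist_force: [-2.1, -8.0, -0.5]
finger_gap: 0.0
```

Call:
drive_tool([
  {"offset":[0.5,0,0],"spin":0,"jaw":0},
  {"offset":[0.5,0,0],"spin":0,"jaw":0},
])

```text
clock: 18.75
eef_pos: [584.5, -44.4, 150.1]
eef_rot: [-3.141, 0.001, 1.398]
wrist_force: [-1.7, -6.4, -0.3]
finger_gap: 0.8
```

Call:
drive_tool([
  {"offset":[0.5,0,0],"spin":0,"jaw":0},
  {"offset":[0.5,0,0],"spin":0,"jaw":0},
])

```text
clock: 18.95
eef_pos: [584.7, -43.2, 150.1]
eef_rot: [3.142, 0.0, 1.398]
wrist_force: [-1.3, -3.3, -0.5]
finger_gap: 0.6
```

Call:
drive_tool([
  {"offset":[0.5,0,0],"spin":0,"jaw":0},
  {"offset":[0.5,0,0],"spin":0,"jaw":0},
])

```text
clock: 19.15
eef_pos: [584.9, -42.0, 150.1]
eef_rot: [3.142, 0.0, 1.398]
wrist_force: [-0.6, -2.9, 0.2]
finger_gap: 0.8
```

The force rose to about 8 N, then fell to about 3 N and stayed there, so the tongue has passed the ledge. Backing off.

Call:
drive_tool([
  {"offset":[-1,0,0],"spin":0,"jaw":0},
  {"offset":[-2,0,0],"spin":0,"jaw":0},
  {"offset":[-3,0,0],"spin":0,"jaw":0},
  {"offset":[-4,0,0],"spin":0,"jaw":0},
  {"offset":[-10,0,0],"spin":0,"jaw":0},
  {"offset":[-20,0,0],"spin":0,"jaw":0},
  {"offset":[-20,0,0],"spin":0,"jaw":0},
  {"offset":[-10,0,-15],"spin":0,"jaw":0},
  {"offset":[-10,0,-30],"spin":0,"jaw":0},
  {"offset":[0,0,-40],"spin":0,"jaw":0},
  {"offset":[0,0,-20],"spin":0,"jaw":0},
  {"offset":[0,0,0],"spin":0,"jaw":0},
])

```text
clock: 20.35
eef_pos: [571.8, -121.1, 259.6]
eef_rot: [3.135, 0.0, 1.398]
wrist_force: [-0.2, -0.7, 0.1]
finger_gap: 0.5
```

Run:
```python
from h import *
a=np.radians(-9.9); ex=np.array([np.cos(a),np.sin(a)]); ey=np.array([-ex[1],ex[0]])
for i in range(3):
    q=shot('wrist'); W=pts(q); d=W[...,:2]-[596.8,28.3]; gx,gy,Z=d@ex,d@ey,W[...,2]
    m=(abs(gx)<44)&(gy<70)&(gy>-190)&(Z>67.5)&(Z<72); h=(abs(gx+30)<6)&m
    print(np.percentile(gy[h],[1,50,99]),m.sum(),manip.read_state()['clock'])
cv2.imwrite('pics/i.png',q['color'])
```

```text
[-162.80595976 -114.50138217  -71.54401486] 10655 20.4
[-163.00721159 -114.8643016   -71.49406431] 10856 20.45
[-163.26963906 -114.55439058  -71.43865348] 10961 20.5
```

View pics/i.png

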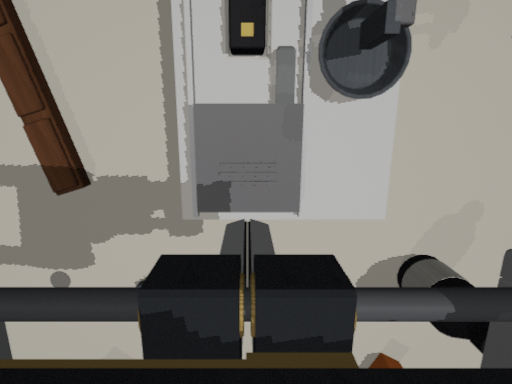

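The cover sprang back: its front edge is at row 103, fully open again, and the pack is still seated. So the drop came before the latch had caught. I'll push again and go further, until I feel the end stop.

Call:
drive_tool([
  {"offset":[-15,0,0],"spin":0,"jaw":0},
  {"offset":[-25,0,0],"spin":0,"jaw":0},
  {"offset":[0,0,20],"spin":0,"jaw":0},
  {"offset":[0,0,35],"spin":0,"jaw":0},
  {"offset":[0,0,35],"spin":0,"jaw":0},
  {"offset":[0,0,15],"spin":0,"jaw":0},
  {"offset":[0,0,5],"spin":0,"jaw":0},
  {"offset":[0,0,0],"spin":0,"jaw":0},
  {"offset":[0,0,0],"spin":0,"jaw":0},
])

```text
clock: 21.4
eef_pos: [564.8, -160.5, 146.6]
eef_rot: [3.14, 0.0, 1.398]
wrist_force: [-0.8, -0.1, 0.6]
finger_gap: 0.4
```

Call:
drive_tool([
  {"offset":[5,0,0],"spin":0,"jaw":0},
  {"offset":[5,0,0],"spin":0,"jaw":0},
  {"offset":[3,0,0],"spin":0,"jaw":0},
  {"offset":[2,0,0],"spin":0,"jaw":0},
  {"offset":[2,0,0],"spin":0,"jaw":0},
  {"offset":[3,0,0],"spin":0,"jaw":0},
  {"offset":[3,0,0],"spin":0,"jaw":0},
  {"offset":[3,0,0],"spin":0,"jaw":0},
  {"offset":[3,0,0],"spin":0,"jaw":0},
  {"offset":[3,0,0],"spin":0,"jaw":0},
  {"offset":[3,0,0],"spin":0,"jaw":0},
  {"offset":[3,0,0],"spin":0,"jaw":0},
  {"offset":[3,0,0],"spin":0,"jaw":0},
])

```text
clock: 22.7
eef_pos: [571.4, -119.6, 145.2]
eef_rot: [3.142, 0.0, 1.398]
wrist_force: [-1.4, -1.9, 2.2]
finger_gap: 0.8
```

Call:
drive_tool([
  {"offset":[3,0,0],"spin":0,"jaw":0},
  {"offset":[3,0,0],"spin":0,"jaw":0},
  {"offset":[3,0,0],"spin":0,"jaw":0},
  {"offset":[3,0,0],"spin":0,"jaw":0},
  {"offset":[3,0,0],"spin":0,"jaw":0},
  {"offset":[3,0,0],"spin":0,"jaw":0},
  {"offset":[3,0,0],"spin":0,"jaw":0},
  {"offset":[3,0,0],"spin":0,"jaw":0},
  {"offset":[3,0,0],"spin":0,"jaw":0},
  {"offset":[3,0,0],"spin":0,"jaw":0},
])

```text
clock: 23.7
eef_pos: [576.5, -90.0, 145.2]
eef_rot: [3.142, 0.0, 1.398]
wrist_force: [0.1, -2.4, 1.7]
finger_gap: 0.3
```

Call:
drive_tool([
  {"offset":[3,0,0],"spin":0,"jaw":0},
  {"offset":[3,0,0],"spin":0,"jaw":0},
  {"offset":[3,0,0],"spin":0,"jaw":0},
  {"offset":[3,0,0],"spin":0,"jaw":0},
  {"offset":[3,0,0],"spin":0,"jaw":0},
  {"offset":[3,0,0],"spin":0,"jaw":0},
  {"offset":[3,0,0],"spin":0,"jaw":0},
  {"offset":[3,0,0],"spin":0,"jaw":0},
  {"offset":[3,0,0],"spin":0,"jaw":0},
  {"offset":[3,0,0],"spin":0,"jaw":0},
  {"offset":[2,0,0],"spin":0,"jaw":0},
  {"offset":[1,0,0],"spin":0,"jaw":0},
  {"offset":[1,0,0],"spin":0,"jaw":0},
])

```text
clock: 25.0
eef_pos: [582.3, -56.7, 145.1]
eef_rot: [-3.141, 0.0, 1.398]
wrist_force: [-2.2, -1.7, 2.4]
finger_gap: 0.5
```

Call:
drive_tool([
  {"offset":[1,0,0],"spin":0,"jaw":0},
  {"offset":[1,0,0],"spin":0,"jaw":0},
  {"offset":[1,0,0],"spin":0,"jaw":0},
  {"offset":[1,0,0],"spin":0,"jaw":0},
])

```text
clock: 25.4
eef_pos: [583.0, -52.8, 145.1]
eef_rot: [-3.141, 0.0, 1.398]
wrist_force: [-2.4, -3.0, 2.1]
finger_gap: 0.6
```

Call:
drive_tool([
  {"offset":[1,0,0],"spin":0,"jaw":0},
  {"offset":[1,0,0],"spin":0,"jaw":0},
  {"offset":[0.5,0,0],"spin":0,"jaw":0},
  {"offset":[0.5,0,0],"spin":0,"jaw":0},
])

```text
clock: 25.8
eef_pos: [583.5, -49.8, 145.1]
eef_rot: [-3.141, 0.0, 1.398]
wrist_force: [-1.7, -3.2, 1.6]
finger_gap: 0.6
```

Call:
drive_tool([
  {"offset":[0.5,0,0],"spin":0,"jaw":0},
  {"offset":[0.5,0,0],"spin":0,"jaw":0},
  {"offset":[0.5,0,0],"spin":0,"jaw":0},
  {"offset":[0.5,0,0],"spin":0,"jaw":0},
])

```text
clock: 26.2
eef_pos: [583.8, -48.4, 145.2]
eef_rot: [-3.141, 0.001, 1.398]
wrist_force: [-2.9, -6.5, 3.3]
finger_gap: 0.1
```

Rising again. The earlier peak and drop came at y = -46.5 to -43. Small steps now.

Call:
drive_tool([
  {"offset":[0.5,0,0],"spin":0,"jaw":0},
  {"offset":[0.5,0,0],"spin":0,"jaw":0},
  {"offset":[0.5,0,0],"spin":0,"jaw":0},
  {"offset":[0.5,0,0],"spin":0,"jaw":0},
])

```text
clock: 26.6
eef_pos: [584.1, -46.5, 145.1]
eef_rot: [-3.141, 0.001, 1.398]
wrist_force: [-3.1, -7.9, 2.0]
finger_gap: 0.2
```

Call:
drive_tool([
  {"offset":[0.5,0,0],"spin":0,"jaw":0},
  {"offset":[0.5,0,0],"spin":0,"jaw":0},
  {"offset":[0.5,0,0],"spin":0,"jaw":0},
  {"offset":[0.5,0,0],"spin":0,"jaw":0},
])

```text
clock: 27.0
eef_pos: [584.5, -44.5, 145.1]
eef_rot: [-3.141, 0.001, 1.398]
wrist_force: [-3.3, -6.2, 2.1]
finger_gap: 0.5
```

Call:
drive_tool([
  {"offset":[0.5,0,0],"spin":0,"jaw":0},
  {"offset":[0.5,0,0],"spin":0,"jaw":0},
  {"offset":[0.5,0,0],"spin":0,"jaw":0},
])

```text
clock: 27.3
eef_pos: [584.8, -42.6, 145.1]
eef_rot: [-3.141, 0.0, 1.398]
wrist_force: [-2.6, -4.6, 1.6]
finger_gap: 0.6
```

Call:
drive_tool([
  {"offset":[0.5,0,0],"spin":0,"jaw":0},
  {"offset":[0.5,0,0],"spin":0,"jaw":0},
  {"offset":[0.5,0,0],"spin":0,"jaw":0},
])

```text
clock: 27.6
eef_pos: [585.1, -40.9, 145.1]
eef_rot: [-3.142, -0.0, 1.398]
wrist_force: [-2.5, -2.1, 1.2]
finger_gap: 0.3
```

Call:
drive_tool([
  {"offset":[0.5,0,0],"spin":0,"jaw":0},
  {"offset":[0.5,0,0],"spin":0,"jaw":0},
])

```text
clock: 27.8
eef_pos: [585.3, -39.8, 145.1]
eef_rot: [3.142, -0.0, 1.398]
wrist_force: [-1.2, -1.3, 0.1]
finger_gap: 0.4
```

Call:
drive_tool([
  {"offset":[0.5,0,0],"spin":0,"jaw":0},
  {"offset":[0.5,0,0],"spin":0,"jaw":0},
])

```text
clock: 28.0
eef_pos: [585.4, -39.0, 145.1]
eef_rot: [3.142, 0.0, 1.398]
wrist_force: [-0.9, -2.0, 0.8]
finger_gap: 0.5
```

Call:
drive_tool([
  {"offset":[0.5,0,0],"spin":0,"jaw":0},
  {"offset":[0.5,0,0],"spin":0,"jaw":0},
])

```text
clock: 28.2
eef_pos: [585.6, -38.1, 145.1]
eef_rot: [-3.142, 0.0, 1.398]
wrist_force: [-0.8, -3.2, 0.0]
finger_gap: 0.7
```

Call:
drive_tool([
  {"offset":[0.5,0,0],"spin":0,"jaw":0},
  {"offset":[0.5,0,0],"spin":0,"jaw":0},
])

```text
clock: 28.4
eef_pos: [585.7, -37.6, 145.1]
eef_rot: [-3.142, 0.001, 1.398]
wrist_force: [-2.6, -8.7, 1.9]
finger_gap: 0.3
```

Call:
drive_tool([
  {"offset":[-0.5,0,0],"spin":0,"jaw":0},
  {"offset":[-1,0,0],"spin":0,"jaw":0},
  {"offset":[-1,0,0],"spin":0,"jaw":0},
  {"offset":[0,0,0],"spin":0,"jaw":0},
])

```text
clock: 28.8
eef_pos: [585.4, -39.6, 145.2]
eef_rot: [3.141, -0.0, 1.398]
wrist_force: [-0.2, -1.3, -0.6]
finger_gap: 0.6
```

```bash
cat > cov.py <<'E'
from h import *
a=np.radians(-9.9); ex=np.array([np.cos(a),np.sin(a)]); ey=np.array([-ex[1],ex[0]])
for i in range(3):
    q=shot('wrist'); W=pts(q); d=W[...,:2]-[596.8,28.3]; gx,gy,Z=d@ex,d@ey,W[...,2]
    m=(abs(gx)<44)&(gy<90)&(gy>-190)&(Z>67.5)&(Z<72); h=(abs(gx+30)<6)&m
    s=manip.read_state(); t=s['eef_pos'][:2]-[596.8,28.3]; f=s['wrist_force']
    print('cover',np.percentile(gy[h],[1,99]) if h.any() else 0,'tcp',t@ey,'f',f[:2]@ey,s['clock'])
cv2.imwrite('pics/cov.png',q['color'])
E
python3 cov.py
```

```text
cover [-57.57863893  34.28490119] tcp -68.79004254390613 f -2.2758968018536896 28.85
cover [-57.69178034  34.36259903] tcp -68.7895017230018 f -2.215331624260127 28.9
cover [-57.66322141  34.34087646] tcp -68.79299956909495 f -2.731675580517303 28.95
```

Call:
drive_tool([
  {"offset":[-0.5,0,0],"spin":0,"jaw":0},
  {"offset":[-0.5,0,0],"spin":0,"jaw":0},
  {"offset":[0,0,0],"spin":0,"jaw":0},
])

```text
clock: 29.25
eef_pos: [585.2, -40.4, 145.2]
eef_rot: [3.141, -0.0, 1.398]
wrist_force: [0.3, 0.7, 0.3]
finger_gap: 0.6
```

Call:
drive_tool([
  {"offset":[-0.5,0,0],"spin":0,"jaw":0},
  {"offset":[-0.5,0,0],"spin":0,"jaw":0},
  {"offset":[0,0,0],"spin":0,"jaw":0},
])

```text
clock: 29.55
eef_pos: [585.0, -41.5, 145.1]
eef_rot: [3.142, -0.0, 1.398]
wrist_force: [0.8, -0.4, -0.9]
finger_gap: 0.3
```

Call:
drive_tool([
  {"offset":[-0.5,0,0],"spin":0,"jaw":0},
  {"offset":[-0.5,0,0],"spin":0,"jaw":0},
  {"offset":[0,0,0],"spin":0,"jaw":0},
])

```text
clock: 29.85
eef_pos: [584.8, -42.6, 145.1]
eef_rot: [3.142, 0.0, 1.398]
wrist_force: [0.1, -0.5, -0.7]
finger_gap: 0.8
```

```bash
python3 cov.py
```

```text
cover [-57.97408094  34.16903812] tcp -71.84442565690856 f 0.3279183478956613 29.9
cover [-57.85221049  34.23175504] tcp -71.8096748854294 f 0.14212321281187382 29.95
cover [-57.87249171  34.25029445] tcp -71.8121460493712 f 0.8290075521416989 30.0
```

The force is now zero and the cover stays at about 106 mm while the fingers withdraw, so it is caught. Retreating fully and checking.

Call:
drive_tool([
  {"offset":[-3,0,0],"spin":0,"jaw":0},
  {"offset":[-10,0,0],"spin":0,"jaw":0},
  {"offset":[-20,0,0],"spin":0,"jaw":0},
  {"offset":[-25,0,-10],"spin":0,"jaw":0},
  {"offset":[-10,0,-30],"spin":0,"jaw":0},
  {"offset":[-5,0,-45],"spin":0,"jaw":0},
  {"offset":[0,0,-30],"spin":0,"jaw":0},
  {"offset":[0,0,0],"spin":0,"jaw":0},
  {"offset":[0,0,0],"spin":0,"jaw":0},
  {"offset":[0,0,0],"spin":0,"jaw":0},
])

```text
clock: 31.0
eef_pos: [571.8, -114.6, 258.7]
eef_rot: [-3.139, -0.0, 1.398]
wrist_force: [-0.5, -0.6, 0.0]
finger_gap: 0.6
```

```bash
python3 cov.py
```

```text
cover [-57.98415514  13.21315758] tcp -144.92327533982638 f 0.08517880586542471 31.05
cover [-57.84701397  13.29107861] tcp -144.92101758349747 f 0.2667740625880004 31.1
cover [-57.76705628  13.39068032] tcp -144.82831172409306 f 0.11589582318785169 31.15
```

View pics/cov.png

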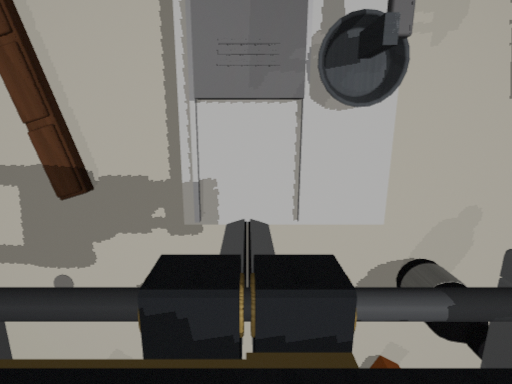

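The cover stays closed, with its back edge at row 98 (gy about -58, roughly 106 mm of travel), and the robot is clear of everything.

```bash
python3 -c "
from cell import manip; print(manip.sign_off())"
```

```text
the job is handed in; nothing more can be done
None
```

The black pack is in the bay and the cover is caught shut. I handed the job in at about 31 s, well inside the 58 s limit.

- **Pack:** I picked the black block with the gold contacts and left the two orange look-alikes. After letting go, the pack's top was flat at 61 mm, matching a pack on the bay floor. My fit of its outline in that picture came out too large, so its position within the bay rests on the picture and the pre-placement alignment. Once the cover closed, the pack was hidden and could not be checked again.
- **First push (failed):** I stopped at about 104 mm of travel, after the force had fallen from about 8 N to 3 N. When I backed off, the cover sprang fully open.
- **Second push (held):** I went on until the force rose sharply at about 108 mm. On backing off, the force went to zero and the cover stayed at about 106 mm. It had not moved about 2 s later, with the arm withdrawn and touching nothing.
- **Force and surroundings:** The highest push force I read was about 9 N, but I only had readings at the end of each move. I did not re-measure the other things on the table. The arm's path stayed clear of them, and I felt no unexpected contact.

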